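Show a slide rule cursor to the inspection camera

TASK

Turn the handle of the iris control clockwise until its red end points at the white dot (half open) and let go of it; then take the cursor with the red top edge out of the slide rule case and hold it up at the camera's focus point, in the air above the red ball of the focusing pointer, its clear window squarely facing the lens and its red edge uppermost and level across the view. Finish while still holding it there, quite still; leave the plain cursor in its slot, do not touch the camera or its pointer, and leave the other things on the cabinet where they lie.

Things in the scene. Friction and masses are not known exactly. Their poses are not given: they have to be found in the camera images.
- iris (a joint): Opening of the iris handle, rad: 0 = shut, 1.2 = half open (red end at the white dot), 2.4 = stop. It grows clockwise seen from above; the handle has light friction (0.06 N m) and stays where it is left. It stands between 0 and 0.4 at the start.
- iris_grip (a point): On the vertical turning axis of the iris handle, 50 mm above the cabinet top: where to pinch it. The handle is an upright white bar 54 mm long, 10 mm thick, 32 to 58 mm above the top, on a grey box 96 x 96 x 25 mm with a black dial face. Axes turn with it: x along the bar (red end at -x), y across it, z up.
- iris_mark (a point): Centre of the white dot (10 mm wide) on the dial face, 37 mm from the handle's axis, 26 mm above the cabinet top; the red end of the bar must point at it. The axes are those of the box.
- case: Tan slide rule case, fixed, 70 x 240 x 30 mm. Origin: centre of its underside; y along its length. The open lid stands on the +x long side, leaning 20 deg outward, top 98 mm high. Floor 5 mm thick. Two cork slots at y = -60 and +60 mm each hold a cursor on edge, width across the case, thickness along it; cork up to 19 mm above the cabinet top, 1.5 mm play.
- red_cursor: Cursor to show: yellow plastic frame, top 7 mm red; 10 mm thick (x), 46 wide (y), 60 tall (z), about 30 g. Origin: centre of its underside; x is the window's normal, z up to the red edge. Both faces alike. Grip the top bar (z 42 to 60 mm) by its 10 mm thickness; the clear window with black hairline is at z 12 to 42 mm. Stands in either slot.
- red_window (a point): Centre of the window of the red-edged cursor, 27 mm above its underside; axes as the cursor's.
- plain_cursor: The other cursor, same size and shape but all yellow; it stays in its slot. Origin: centre of its underside.
- camera_stand: Fixed inspection camera on a steel column (360 mm) with a 110 x 100 x 15 mm foot. Origin: centre of the foot's underside; the lens looks towards -x and 25 deg downward. The grey camera with black lens sits on the column at a height that differs from start to start.
- focus (a point): Focus point in the air on the lens axis, 130 mm before the lens, 170 to 230 mm above the top, 200 mm level from the foot centre. x: to the lens (25 deg above level); y: level, robot's left; z: square to both, up, leaning to the robot. A thin rod under the camera ends in a red 12 mm ball 55 mm from here along -z. Shown right, the cursor's axes lie along these (x, y either way).
- eraser: Pink eraser block, 24 x 56 x 13 mm, loose; bystander.
- sharpener: Chrome pencil sharpener with crank, 70 x 46 mm foot, 55 mm tall, loose; bystander.
- dividers: Steel dividers lying flat, about 145 mm long, 10 mm high, loose; bystander. Origin at the pivot, legs along +x.
- slide_rule: Cream slide rule without cursor, 260 x 39 x 9 mm, lying flat, long along its x, loose; bystander.
Not all that is in view belongs to the job. Leave any pink or purple look-alike of the part that bears iris alone.

How it is judged:
By the outcome, as a careful person would: the job done as asked, in the order asked, and still so for the second after the job is handed in, while the arm keeps its last pose, push and grip.
It also fails if it takes over 51 s, if anything falls off the work surface, if the arm or the gripper's body presses on something with over 40 N, if the wrist force passes 120 N, or if a joint passes its speed limit or range.

ROBOT

A 6-joint arm with a two-finger parallel gripper is mounted at the origin on the work surface. World frame = base frame: x ahead of the robot, y to its left, z up, the work surface at z = 0. Lengths are in mm, angles in rad, forces in N, time in s.
With the tool pointing down it reaches from about 275 to 850 mm from the base axis. Payload 5.2 kg.
Tool frame: the origin (TCP) lies on the mounting face of the last link; the fingertips stand 173 mm ahead of it and the grasp point (between the pads) lies 155 mm ahead of it (r.grip_point_offset is the distance from the TCP to the grasp point, in mm); z points along the fingers, y is the line along which they close (so a half turn about z gives the same grasp; the last joint's range is limited). The gripper opens to 85 mm and grips with 20 to 120 N. Pads are 22 mm wide; open, the fingers measure 114 mm over their backs; the gripper's body (76 mm by 85 mm) begins 54 mm behind the grasp point. The pads swing forward as they close: fully open they stand 13 mm farther back than shut.
Start: joints at [1.013, 0.259, 1.535, -0, 1.348, -0.203], TCP at [191.051, 515.758, 404.71] pointing down, gripper open.
Joint ranges: [-3.14, 3.14], [-0.91, 2.08], [0.19, 2.58], [-1.22, 4.36], [0.22, 2.71], [-3.12, 3.12]. Speed limits (rad/s): [2.57, 2.57, 3.14, 3.14, 3.14, 3.14].

INTERFACE

Orientations are given as a unit quaternion [x, y, z, w].
In Python, from plant import r, imaging, workorder gives the robot as it stands.
- The arm moves only by the shell command python3 -m handwheel 'ROWS'. ROWS is text: rows parted by semicolons, each of 7 numbers parted by spaces: the shift along the tool's x, y, z in mm, then the turn, a rotation vector about the tool's x, y, z in rad, then the finger opening in mm, from 0 to 85.4. In form: x y z ax ay az jaw; .... A call has 1 to 10 rows; each row shifts and turns the commanded pose from where the row before left it, along the tool's axes as they then stand; what a row does not reach is not made up. A row lasts 1/10 s, in which the tool goes at most 50 mm and 8.59 degrees, less where a joint would pass 70% of its speed; a pose out of reach is approached as far as the arm can. A call with a gripper value outside its range is refused whole. The fingers move at their own pace and stop on an object; the grip force is fixed at half the most. Time passes only in rows, so rows that do not move let the fingers close. It gives the time, the measured TCP pose, the force, the opening and the grip force at its end, in the units of the state.
- r.get_obs(): the state, without advancing time (a new reading comes with each control period).
- imaging.snapshot(name): name is "scene" or "top" or "wrist"; returns the picture (420x560x3 uint8, red, green, blue); there is no depth.
- imaging.camera_params(name): a dict with "intrinsics" (3x3 intrinsics, pixels), "dist" ([k1, k2, p1, p2, k3] as OpenCV has them; the pictures are not rectified), "extrinsics" (4x4, takes a point from camera to world coordinates). Camera axes: x right, y up, looking along -z (the intrinsics and any distortion apply to the point x, -y, -z); pixel columns grow to the right and rows downward; lengths in mm; the calibration is good to about 2 mm. A picture is of the moment at which its call begins: read the wrist's pose just before it. camera_params takes no time and is no camera call; for the wrist camera it gives the pose at the moment of the call.
- workorder.hand_in(): hands the job in; it is judged then, once.
The state is a dict: "t": time; "q": joint angles; "dq": joint speeds; "joint_efforts": joint torques, N m; "tool_pos": TCP position; "eef_rot": TCP orientation; "contact_force": force on the tool from outside, world axes, zero at the start; "wrist_torque": the same for the moment, N m; "finger_gap": finger opening in mm; "grip_force": force on a finger pad.
Only numpy, scipy, OpenCV 4.12 (cv2) and the standard library are available. Lean on these libraries where they do the work, as an engineer would, in place of code of your own. Each camera call takes 0.05 s, during which the arm holds its last target. There are 200 camera calls.

## Working session

There is one attempt and no reset: what is moved stays moved. The work goes in short steps, Python scripts to look and compute and a shell command to move; the robot and the scene stay as the last step left them, time stands still between calls to the robot, and variables do not carry over. Pictures are saved under pics/ and viewed, at most 14 in all, crops included, and the job is handed in when it is done.

```bash
ls; mkdir -p pics
python3 - <<'E'
from plant import r, imaging
import cv2,numpy as np
for n in("scene","top"):
    im=imaging.snapshot(n); cv2.imwrite(f"pics/{n}0.png",im[:,:,::-1]); 
    p=imaging.camera_params(n); print(n,p["intrinsics"],p["dist"],p["extrinsics"])
o=r.get_obs();print(o)
E
```

```text
pics
scene [[430.2529624    0.         277.14679002]
 [  0.         430.2529624  207.32697018]
 [  0.           0.           1.        ]] [-0.01897354  0.          0.          0.          0.        ] [[ 7.96679254e-01 -4.55225661e-01  3.97582398e-01  8.91665613e+02]
 [ 6.04345413e-01  5.90962182e-01 -5.34350373e-01 -6.39298328e+02]
 [ 8.29383986e-03  6.65982956e-01  7.45920850e-01  9.06852463e+02]
 [ 0.00000000e+00  0.00000000e+00  0.00000000e+00  1.00000000e+00]]
top [[442.4321779    0.         278.2185206 ]
 [  0.         442.4321779  204.81380998]
 [  0.           0.           1.        ]] [-0.01399034  0.          0.          0.          0.        ] [[ 1.30745884e-02  9.81505335e-01 -1.90987783e-01  3.07200112e+02]
 [-9.99786764e-01  1.58854719e-02  1.31939067e-02 -8.18759346e+01]
 [ 1.59838209e-02  1.90774553e-01  9.81503738e-01  1.18185462e+03]
 [ 0.00000000e+00  0.00000000e+00  0.00000000e+00  1.00000000e+00]]
{'t': 0.1, 'q': array([ 1.01320290e+00,  2.59249660e-01,  1.53598397e+00, -1.64917940e-05,
        1.34798767e+00, -2.02793173e-01]), 'dq': array([-5.64841879e-04, -1.61815257e-04, -3.20936471e-03, -5.13847298e-04,
       -7.89744530e-05, -4.90162486e-04]), 'joint_efforts': array([ 1.66184578e-03, -4.46970534e+01, -2.91250116e+01, -2.63752190e-04,
        6.18548962e-03, -1.24216558e-05]), 'tool_pos': array([190.94186226, 515.58047715, 403.96445752]), 'eef_rot': array([ 1.76469242e-01,  9.84305818e-01, -7.59158145e-04, -2.94728705e-04]), 'contact_force': array([-0.32458568,  0.08221022, -0.51284508]), 'wrist_torque': array([ 0.04372233,  0.02034737, -0.03275031]), 'grip_force': 0.0, 'finger_gap': 85.22147973140262}
```

View pics/scene0.png

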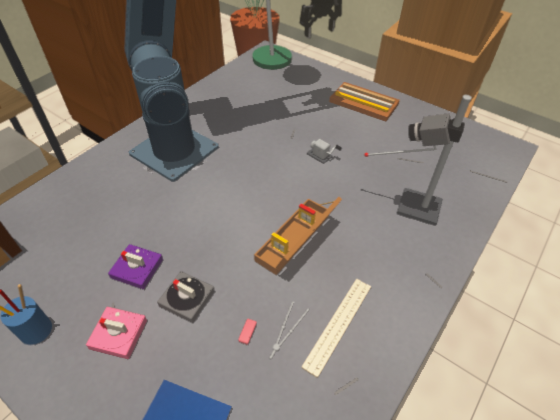

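View pics/top0.png

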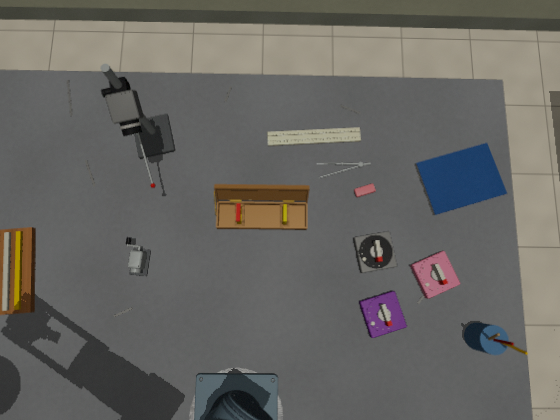

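The top view shows the candidates for the iris: grey box with black dial (376,252), pink box (436,275), purple box (383,314). I choose the grey box. For the cursor there is the red-topped one (238,212) and the plain yellow one (285,212); I choose the red-topped one. The red pointer ball is at (152,185) in top and (366,155) in scene. A composite of close crops will check this.

```bash
cat > h.py <<'E'
import numpy as np,cv2
from plant import r, imaging
from scipy.spatial.transform import Rotation as R
def ray(n,uv,p=None):
    p=p or imaging.camera_params(n); E=p["extrinsics"]
    q=cv2.undistortPoints(np.array([[uv]],float),p["intrinsics"],p["dist"])[0,0]
    return E[:3,3],E[:3,:3]@np.array([q[0],-q[1],-1.])
def onz(n,uv,z,p=None):
    o,d=ray(n,uv,p); return o+d*(z-o[2])/d[2]
def tri(*rays):
    A=np.zeros((3,3));b=np.zeros(3)
    for o,d in rays:
        d=d/np.linalg.norm(d);P=np.eye(3)-np.outer(d,d);A+=P;b+=P@o
    x=np.linalg.solve(A,b)
    return x,[np.linalg.norm((np.eye(3)-np.outer(d,d)/(d@d))@(x-o)) for o,d in rays]
def blobs(m,off=(0,0),amin=4):
    n,l,s,c=cv2.connectedComponentsWithStats(m.astype(np.uint8))
    return [(s[i,4],np.round(c[i]+off,2)) for i in range(1,n) if s[i,4]>=amin]
def crop(im,x,y,w,h): return im[y:y+h,x:x+w].astype(int)
def red(c): return (c[...,0]>130)&(c[...,1]<70)&(c[...,2]<70)
def white(c): return (c.min(-1)>150)
E
python3 - <<'E'
from h import *
S=imaging.snapshot("scene");T=imaging.snapshot("top")
cs=[(T,350,225,60,50),(S,155,265,60,50),(T,208,180,105,52),(S,250,190,100,85),(T,95,60,80,135),(S,355,90,110,135)]
tiles=[]
for im,x,y,w,h in cs:
    t=cv2.resize(im[y:y+h,x:x+w],None,fx=5 if w==60 else 2.6,fy=5 if w==60 else 2.6,interpolation=cv2.INTER_CUBIC)
    c=np.zeros((300 if w!=0 else 0,266,3),np.uint8); t=cv2.resize(t,None,fx=min(266/t.shape[1],300/t.shape[0]),fy=min(266/t.shape[1],300/t.shape[0])); c[:t.shape[0],:t.shape[1]]=t;tiles.append(c)
o=np.vstack([np.hstack([tiles[0],tiles[2],tiles[4]]),np.hstack([tiles[1],tiles[3],tiles[5]])])
cv2.imwrite("pics/c1.png",o[:,:,::-1])
for nm,im,x,y,w,h in [("iris",T,350,225,60,50),("iris",S,155,265,60,50),("case",T,208,180,105,52),("case",S,250,190,100,85),("cam",T,95,60,80,135),("cam",S,355,90,110,135)]:
    c=crop(im,x,y,w,h); print(nm,"red",blobs(red(c),(x,y),2),"white",blobs(white(c),(x,y)) if nm=="iris" else "")
    if nm=="case": print("yel",blobs((c[...,0]>180)&(c[...,1]>140)&(c[...,2]<80),(x,y)))
E
```

```text
iris red [(np.int32(17), array([379.65, 258.59]))] white [(np.int32(35), array([377.97, 248.09]))]
iris red [(np.int32(18), array([175.17, 281.78]))] white [(np.int32(7), array([189.  , 279.29])), (np.int32(66), array([185.12, 287.18])), (np.int32(37), array([182.38, 294.76]))]
case red [(np.int32(78), array([237.74, 211.12]))] white 
yel []
case red [(np.int32(69), array([306.88, 208.91]))] white 
yel [(np.int32(5), array([303. , 220.2])), (np.int32(65), array([280.  , 237.55])), (np.int32(13), array([278.15, 250.08]))]
cam red [(np.int32(9), array([152., 185.]))] white 
cam red [(np.int32(5), array([365.6, 154.2]))] white
```

View pics/c1.png

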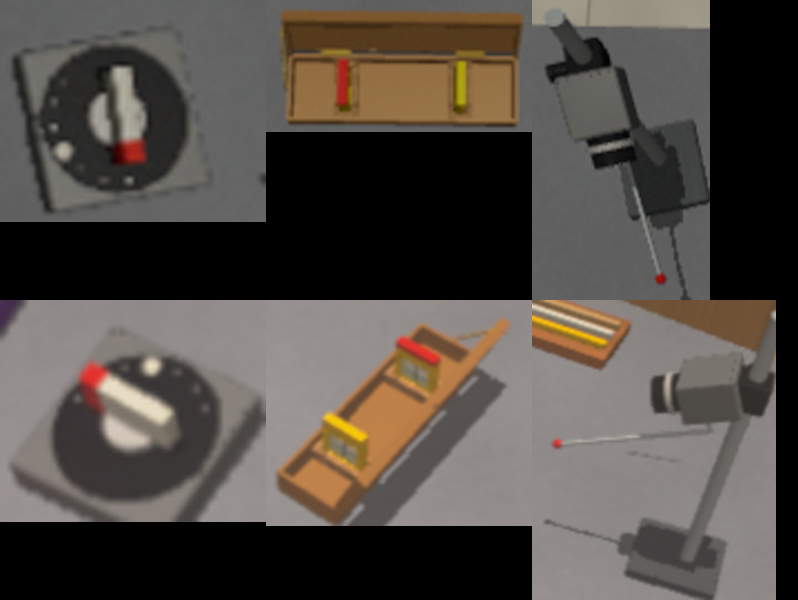

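The crops confirm the choice. The grey box has a white bar with a red end at top px (379,259) and a white dot at top px (364,259), scene px (189,280). The red-topped cursor is in the upper/left slot, and the pointer ball is clear of the column. Next I measure.

Run:
```python
from h import *
np.set_printoptions(precision=1,suppress=True)
ball=tri(ray("top",(152,185)),ray("scene",(365.6,154.2)));print("ball",ball)
fs=[onz("scene",p,15) for p in [(405,188.6),(442.3,198),(435.6,224.1),(397.3,212.4)]]
print("foot scene",np.array(fs),np.mean(fs,0),[np.linalg.norm(fs[i]-fs[i-1]) for i in range(4)])
ft=[onz("top",p,15) for p in [(167,114.9),(174.7,151.4),(140,158.1)]]
print("foot top",np.array(ft),(ft[0]+ft[2])/2,[np.linalg.norm(ft[i]-ft[i-1]) for i in range(3)])
dt=onz("top",(364.4,259.1),26);ds=onz("scene",(189.1,279.9),26);print("dot",dt,ds)
# red end of bar top: near z~55, tri
print("redend",onz("top",(379.1,258.5),58),onz("scene",(175.5,280.5),58))
print("barfar",onz("top",(377.3,240.8),58))
for n,p in (("top",(237.74,211.12)),("scene",(306.88,208.91))): print("redcur",onz(n,p,63))
print("plain",onz("top",(285,212),63),onz("scene",(280,237.5),60))
# case corners from top tile (scale 266/105)
k=105/266
for p in [(291,58),(518,58),(287,125),(521,123)]: print("case",onz("top",((p[0]-266)*k+208,p[1]*k+180),30))
```

```text
ball (array([554.6, 210.1, 138.1]), [np.float64(0.5820533196577108), np.float64(0.5820533196579623)])
foot scene [[666.6 284.5  15. ]
 [768.2 315.7  15. ]
 [792.4 212.6  15. ]
 [690.6 187.2  15. ]] [729.4 250.   15. ] [np.float64(100.23469125394868), np.float64(106.29325475875216), np.float64(105.95788429262053), np.float64(104.84052326978563)]
foot top [[784.8 216.1  15. ]
 [678.9 188.4  15. ]
 [658.2 282.   15. ]] [721.5 249.   15. ] [np.float64(142.67172865068105), np.float64(109.3784478193311), np.float64(95.80900211627285)]
dot [ 391.4 -324.2   26. ] [ 396.  -321.1   26. ]
redend [ 391.1 -355.    58. ] [ 390.5 -352.8   58. ]
barfar [ 436.2 -351.8   58. ]
redcur [506.8   6.7  63. ]
redcur [507.    8.4  63. ]
plain [ 506.4 -114.6   63. ] [ 506.6 -108.4   60. ]
case [533.9  62.6  30. ]
case [ 537.8 -175.    30. ]
case [463.3  64.   30. ]
case [ 469.1 -178.2   30. ]
```

```bash
python3 -m handwheel '-34 -26 0 0 0 0 85;-34 -26 0 0 0 0 85;-34 -26 0 0 0 0 85;-34 -26 0 0 0 0 85;-34 -26 0 0 0 0 85;-34 -26 0 0 0 0 85;-34 -26 0 0 0 0 85;-34 -26 0 0 0 0 85;-34 -26 0 0 0 0 85;-34 -26 0 0 0 0 85' | tail -5
python3 -m handwheel '-15 -46 0 0 0 0 60;-15 -46 0 0 0 0 60;-15 -46 0 0 0 0 60;-15 -46 0 0 0 0 60;-15 -46 0 0 0 0 60;-15 -46 0 0 0 0 60;-15 -46 0 0 0 0 60;-15 -46 0 0 0 0 60;-15 -46 0 0 0 0 60;-15 -46 0 0 0 0 60' | tail -5
python3 -m handwheel '0 0 20 0 0 -0.14 60;0 0 20 0 0 -0.14 60;0 0 20 0 0 -0.14 60;0 0 0 0 0 0 60'
python3 - <<'E'
from h import *
o=r.get_obs();p=imaging.camera_params("wrist");im=imaging.snapshot("wrist")
print(o["t"],o["tool_pos"],R.from_quat(o["eef_rot"]).as_matrix().round(3))
np.savez("w1.npz",im=im,K=p["intrinsics"],D=p["dist"],E=p["extrinsics"])
print(p)
cv2.imwrite("pics/w1.png",im[:,:,::-1])
E
```

```text
tool_pos: [420.1, 152.2, 404.8]
eef_rot: [0.177, 0.984, 0.0, 0.0]
contact_force: [0.8, 0.4, -0.5]
finger_gap: 85.1
grip_force: 0.0
tool_pos: [399.8, -331.6, 404.6]
eef_rot: [0.177, 0.984, 0.0, 0.0]
contact_force: [1.2, 0.6, -0.7]
finger_gap: 60.2
grip_force: 0.0
t: 2.6
tool_pos: [399.6, -329.0, 341.9]
eef_rot: [-0.033, 0.999, 0.003, -0.002]
contact_force: [0.4, 0.2, 0.5]
finger_gap: 60.0
grip_force: 0.0
2.6 [ 399.57173603 -329.02259698  341.87941397] [[-0.998 -0.066 -0.004]
 [-0.066  0.998  0.005]
 [ 0.004  0.005 -1.   ]]
{'intrinsics': array([[337.72261599,   0.        , 276.8587417 ],
       [  0.        , 337.72261599, 207.03036745],
       [  0.        ,   0.        ,   1.        ]]), 'dist': array([-0.00430594,  0.        ,  0.        ,  0.        ,  0.        ]), 'extrinsics': array([[-6.59547529e-02, -9.63481547e-01, -2.59525103e-01,
         3.30936319e+02],
       [ 9.97807018e-01, -6.22296472e-02, -2.25527261e-02,
        -3.33489592e+02],
       [ 5.57897978e-03, -2.60443429e-01,  9.65472990e-01,
         3.10532585e+02],
       [ 0.00000000e+00,  0.00000000e+00,  0.00000000e+00,
         1.00000000e+00]])}
```

View pics/w1.png

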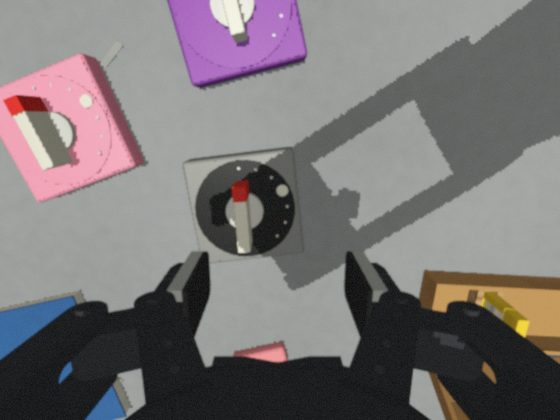

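The wrist view shows the grey iris in the middle. The dial centre is near (245,207), the dot at (282,190), the red end at (241,187) and the bar's far end at (243,247). The pink and purple look-alikes are above it.

Run:
```python
from h import *
np.set_printoptions(precision=1,suppress=True)
w=np.load("w1.npz");im=w["im"];p=dict(intrinsics=w["K"],dist=w["D"],extrinsics=w["E"])
x,y=185,150;c=crop(im,x,y,120,112)
rb=blobs(red(c),(x,y));wb=blobs(white(c)|((c.min(-1)>140)),(x,y),8);print(rb,wb)
blk=(c.max(-1)<60).astype(np.uint8)
pts=np.argwhere(blk)[:,::-1]; h=cv2.convexHull(pts.astype(np.int32)); e=cv2.fitEllipse(h);print("dial ell",e)
ce=onz("wrist",np.array(e[0])+(x,y),26,p);print("axis from dial",ce)
bx=[onz("wrist",q,25,p) for q in [(185,161),(291,149),(303,257)]];print("box",np.array(bx),(bx[0]+bx[2])/2)
dot=onz("wrist",(282,190),26,p);print("dot",dot,np.linalg.norm((dot-ce)[:2]))
for q in [(240.5,183),(243.5,250),(241,190)]: print("bar z58",onz("wrist",q,58,p))
big=cv2.resize(im[150:262,185:305],None,fx=5,fy=5,interpolation=cv2.INTER_CUBIC);cv2.imwrite("pics/w1c.png",big[:,:,::-1])
```

```text
[(np.int32(193), array([238.9, 193.4]))] [(np.int32(331), array([207.9, 152.7])), (np.int32(2316), array([209.9, 207.8])), (np.int32(9), array([238., 168.])), (np.int32(43), array([232.7, 222.3])), (np.int32(67), array([240.3, 247.8]))]
dial ell ((57.36405944824219, 66.88809967041016), (87.22582244873047, 116.76136016845703), 47.673797607421875)
axis from dial [ 418.3 -356.5   26. ]
box [[ 372.5 -406.8   25. ]
 [ 356.7 -318.3   25. ]
 [ 453.3 -299.9   25. ]] [ 412.9 -353.4   25. ]
dot [ 392.  -323.4   26. ] 42.29580720792485
bar z58 [ 381.7 -356.4   58. ]
bar z58 [ 436.1 -351.9   58. ]
bar z58 [ 387.1 -355.8   58. ]
```

View pics/w1c.png

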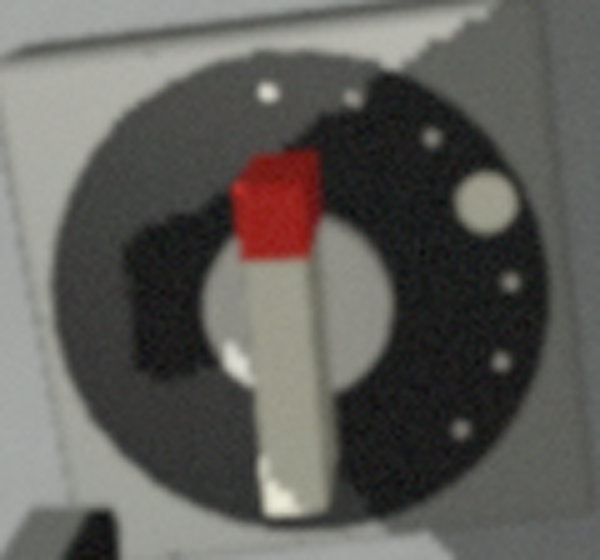

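Run:
```python
from h import *
np.set_printoptions(precision=1,suppress=True)
w=np.load("w1.npz");p=dict(intrinsics=w["K"],dist=w["D"],extrinsics=w["E"])
f=lambda a,b,z:onz("wrist",(185+a/5,150+b/5),z,p)
A=f(270,187,58);B=f(298,516,58);C=f(300,287,26);D=f(486,203,26)
print(A,B,np.linalg.norm(A-B),(A+B)/2,"dial",C,"dot",D,np.linalg.norm(D-C))
c=(C+(A+B)/2)/2
for m in (C,(A+B)/2,c):print(np.degrees(np.arctan2(*(D-m)[[1,0]])))
print("bar red dir",np.degrees(np.arctan2(*(A-B)[[1,0]])))
print([f(a,b,26) for a,b in((268,92),(461,429),(510,281))])
```

```text
[ 385.2 -357.4   58. ] [ 438.8 -350.9   58. ] 54.015748305845214 [ 412.  -354.2   58. ] dial [ 409.5 -354.6   26. ] dot [ 392.5 -323.2   26. ] 35.67750424685026
118.54558877508867
122.25765775801158
120.4252835814836
bar red dir -173.1161698518084
[array([ 375.7, -361.4,   26. ]), array([ 434. , -324.8,   26. ]), array([ 406.1, -318.1,   26. ])]
```

```bash
python3 -m handwheel '-5.3 -13 30 0 0 -0.054 50;-5.4 -13 30 0 0 0 45;0 0 30 0 0 0 45;0 0 30 0 0 0 45;0 0 17 0 0 0 40;0 0 0 0 0 0 40'
python3 -m handwheel '0 0 0 0 0 0 0;0 0 0 0 0 0 0;0 0 0 0 0 0 0;0 0 0 0 0 0 0;0 0 0 0 0 0 0;0 0 0 0 0 0 0'
```

```text
t: 3.25
tool_pos: [413.3, -354.1, 206.5]
eef_rot: [-0.058, 0.998, 0.001, -0.001]
contact_force: [0.1, 0.8, -0.1]
finger_gap: 40.3
grip_force: 0.0
t: 3.85
tool_pos: [414.0, -354.6, 209.8]
eef_rot: [-0.059, 0.998, -0.001, 0.001]
contact_force: [0.6, 3.4, 5.8]
finger_gap: 9.1
grip_force: 59.3
```

```bash
python3 -m handwheel '0 0 0 0 0 0.1 0;0 0 0 0 0 0.1 0;0 0 0 0 0 0.1 0;0 0 0 0 0 0.1 0'
python3 -m handwheel '0 0 0 0 0 0.12 0;0 0 0 0 0 0.12 0;0 0 0 0 0 0.12 0;0 0 0 0 0 0.12 0;0 0 0 0 0 0.12 0;0 0 0 0 0 0.134 0;0 0 0 0 0 0 0;0 0 0 0 0 0 0'
```

```text
t: 4.25
tool_pos: [414.0, -354.7, 209.8]
eef_rot: [0.142, 0.99, -0.001, 0.001]
contact_force: [-0.1, 1.8, 5.8]
finger_gap: 8.9
grip_force: 59.3
t: 5.05
tool_pos: [413.8, -354.9, 209.8]
eef_rot: [0.486, 0.874, -0.001, 0.001]
contact_force: [-1.5, 0.7, 5.4]
finger_gap: 8.7
grip_force: 59.3
```

```bash
python3 -m handwheel '0 0 0 0 0 0 40;0 0 0 0 0 0 40;0 0 0 0 0 0 40;0 0 -40 0 0 0 40;0 0 -40 0 0 0 40;0 0 -40 0 0 0 40;10 10 -20 0 0 0 40;0 0 0 0 0 0 40'
python3 - <<'E'
from h import *
np.set_printoptions(precision=3,suppress=True)
p=imaging.camera_params("wrist");im=imaging.snapshot("wrist")
np.savez("w2.npz",im=im,K=p["intrinsics"],D=p["dist"],E=p["extrinsics"])
q=onz("wrist",(0,0),0,p)
E=p["extrinsics"];v=np.linalg.inv(E)@np.array([412.5,-354.5,40,1]);uv=cv2.projectPoints(np.array([[v[0],-v[1],-v[2]]]),np.zeros(3),np.zeros(3),p["intrinsics"],p["dist"])[0].ravel();print(uv)
x=int(np.clip(uv[0]-65,0,430));y=int(np.clip(uv[1]-60,0,300));print(x,y)
cv2.imwrite("pics/w2c.png",cv2.resize(im[y:y+120,x:x+130],None,fx=5,fy=5,interpolation=cv2.INTER_CUBIC)[:,:,::-1])
print(r.get_obs()["tool_pos"])
E
```

```text
t: 5.85
tool_pos: [417.5, -340.5, 351.4]
eef_rot: [0.486, 0.874, -0.001, 0.003]
contact_force: [0.8, -0.9, -0.4]
finger_gap: 40.1
grip_force: 0.0
[264.865 205.145]
199 145
[ 416.989 -340.546  349.235]
```

View pics/w2c.png

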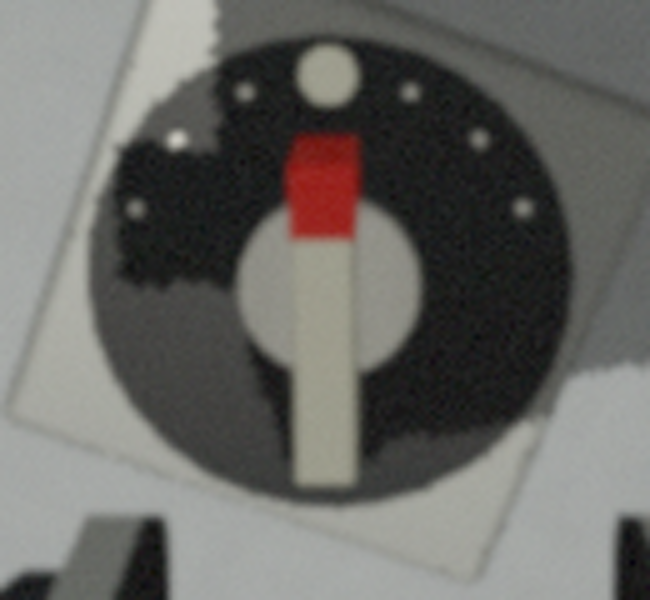

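The bar now points at the dot, which is at crop px (328,75), with the red end at (321,165). I'll check the angle numerically.

Run:
```python
from h import *
np.set_printoptions(precision=1,suppress=True)
w=np.load("w2.npz");p=dict(intrinsics=w["K"],dist=w["D"],extrinsics=w["E"])
f=lambda a,b,z:onz("wrist",(199+a/5,145+b/5),z,p)
A=f(321,167,58);B=f(325.5,487,58);D=f(328,75,26);C=f(330,272,26)
az=lambda v:np.degrees(np.arctan2(v[1],v[0]))
M=(A+B)/2;print(A,B,np.linalg.norm(A-B),M,C,D,az(A-B),az(D-M),az(D-C),az(f(135,208,26)-f(522,208,26)))
ob=r.get_obs();m=R.from_quat(ob["eef_rot"]).as_matrix();print(m)
T=np.array([505,7,250.])-ob["tool_pos"];print(m.T@T, az(m[:,1]))
```

```text
[ 398.  -332.1   58. ] [ 426.5 -377.6   58. ] 53.77346531410359 [ 412.3 -354.8   58. ] [ 411.4 -353.4   26. ] [ 392.8 -323.4   26. ] 122.06878307657472 121.85352747432165 121.92222576551453 -148.1120005960482
[[-0.5  0.8  0. ]
 [ 0.8  0.5 -0. ]
 [-0.   0.  -1. ]]
[248.9 258.4  98.5] 31.904316550918296
```

```bash
python3 -m handwheel '29.6 30.6 0 0 0 0 40;29.6 30.6 0 0 0 0 40;29.6 30.6 0 0 0 0 40;29.6 30.6 0 0 0 0 40;29.6 30.6 0 0 0 0 40;29.6 30.6 0 0 0 0 40;29.6 30.6 0 0 0 0 40;29.6 30.6 0 0 0 0 40'|head -2
python3 -m handwheel '0 0 0 0 0 -0.145 40;0 0 0 0 0 -0.145 40;0 0 0 0 0 -0.145 40;0 0 0 0 0 -0.145 40;0 0 0 0 0 -0.145 40;0 0 0 0 0 -0.145 40;0 0 0 0 0 -0.145 40;0 0 0 0 0 0 40'
python3 - <<'E'
from h import *
p=imaging.camera_params("wrist");im=imaging.snapshot("wrist")
np.savez("w3.npz",im=im,K=p["intrinsics"],D=p["dist"],E=p["extrinsics"])
m=red(im.astype(int));print(blobs(m,amin=15))
cv2.imwrite("pics/w3.png",im[:,:,::-1])
E
```

```text
t: 6.7
tool_pos: [499.5, -9.0, 345.9]
t: 7.5
tool_pos: [499.3, -10.6, 346.0]
eef_rot: [-0.001, 1.0, 0.0, -0.002]
contact_force: [-0.3, -0.1, -0.7]
finger_gap: 40.3
grip_force: 0.0
[(np.int32(773), array([297.66, 213.81]))]
```

View pics/w3.png

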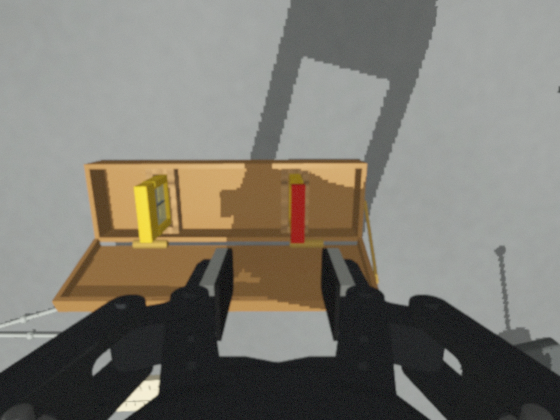

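The wrist view shows the red top edge at about (298,214), spanning rows 182–242, and the plain yellow cursor at (150,208). The fingers frame the area below.

Run:
```python
from h import *
np.set_printoptions(precision=1,suppress=True)
w=np.load("w3.npz");im=w["im"].astype(int);p=dict(intrinsics=w["K"],dist=w["D"],extrinsics=w["E"])
c=im[170:250,280:320];m=(c[...,0]>90)&(c[...,1]<60)
for i in range(0,80,3):
    j=np.flatnonzero(m[i]); 
    if len(j): print(170+i,280+j.min(),280+j.max(),c[i,j.mean().astype(int)])
# rim ends of case near edge top corners z=30
for q in [(89,163),(364,161)]: print("case rim",onz("wrist",q,30,p))
ys,xs=np.nonzero(m); q=(280+xs.min(),280+xs.max()+1)
```

```text
185 292 304 [136  34  25]
188 292 304 [152  32  25]
191 292 304 [150  32  26]
194 292 304 [151  34  28]
197 292 304 [154  38  35]
200 292 303 [152  36  33]
203 292 304 [151  35  30]
206 292 304 [152  37  30]
209 292 304 [152  37  30]
212 292 303 [149  32  28]
215 292 303 [151  34  28]
218 292 303 [151  31  24]
221 291 303 [152  35  29]
224 291 303 [152  34  29]
227 292 304 [151  33  30]
230 291 303 [153  37  30]
233 291 303 [153  37  32]
236 290 303 [153  36  32]
239 291 303 [153  35  32]
242 292 302 [152  55  37]
case rim [ 469.1 -169.2   30. ]
case rim [467.2  62.8  30. ]
```

Run:
```python
from h import *
np.set_printoptions(precision=2,suppress=True)
w=np.load("w3.npz");p=dict(intrinsics=w["K"],dist=w["D"],extrinsics=w["E"])
A=onz("wrist",(298.3,186),65,p);B=onz("wrist",(297.4,243),65,p);L=onz("wrist",(291.2,215),65,p);Q=onz("wrist",(304.3,215),65,p)
c=(A+B)/2;print(A,B,np.linalg.norm(A-B),np.linalg.norm(L-Q),"c",c,(L+Q)/2,"xdir",np.degrees(np.arctan2((B-A)[1],(B-A)[0])))
o=r.get_obs();m=R.from_quat(o["eef_rot"]).as_matrix();print(o["tool_pos"],m,m.T@(np.array([*c[:2],58+155])-o["tool_pos"]))
```

```text
[481.58   5.5   65.  ] [527.35   5.61  65.  ] 45.77407638277946 10.094366288380993 c [504.46   5.56  65.  ] [504.34   5.49  65.  ] xdir 0.14044562300329072
[499.38 -10.61 346.21] [[-1.  0. -0.]
 [ 0.  1.  0.]
 [ 0.  0. -1.]] [ -5.39  16.12 133.2 ]
```

```bash
python3 -m handwheel '-5 16 0 0 0 0 40;0 0 35 0 0 0 40;0 0 35 0 0 0 40;0 0 35 0 0 0 40;0 0 21 0 0 0 40;0 0 0 0 0 0 40;0 0 0 0 0 0 40'
python3 -m handwheel '0 0 0 0 0 0 0;0 0 0 0 0 0 0;0 0 0 0 0 0 0;0 0 0 0 0 0 0;0 0 0 0 0 0 0;0 0 0 0 0 0 0'
```

```text
t: 8.25
tool_pos: [504.6, 5.5, 221.5]
eef_rot: [0.001, 1.0, 0.0, -0.001]
contact_force: [0.4, 0.1, 0.2]
finger_gap: 40.0
grip_force: 0.0
t: 8.85
tool_pos: [505.3, 5.4, 223.3]
eef_rot: [0.0, 1.0, -0.0, 0.002]
contact_force: [-1.3, -0.3, 7.0]
finger_gap: 8.5
grip_force: 60.3
```

```bash
python3 -m handwheel '0 0 -10 0 0 0 0;0 0 -20 0 0 0 0;0 0 -30 0 0 0 0;0 0 -40 0 0 0 0;0 0 -40 0 0 0 0;0 0 -30 0 0 0 0;0 0 0 0 0 0 0'
python3 - <<'E'
from h import *
np.set_printoptions(precision=3,suppress=True)
o=r.get_obs();p=imaging.camera_params("wrist");im=imaging.snapshot("wrist")
np.savez("w4.npz",im=im,K=p["intrinsics"],D=p["dist"],E=p["extrinsics"],tp=o["tool_pos"],q=o["eef_rot"])
n=[]
T=imaging.snapshot("top").astype(int);S=imaging.snapshot("scene").astype(int)
cv2.imwrite("pics/rod.png",np.hstack([cv2.resize(a.astype(np.uint8),(400,400),interpolation=cv2.INTER_CUBIC) for a in (T[100:195,105:200],S[90:190,355:455])]+[])[:,:,::-1])
import itertools
def line(name,im,a,b):
    pts=[]
    for t in np.linspace(.15,.85,15):  # brightest pixel across the rod
        c=np.array(a)*(1-t)+np.array(b)*t; v=np.array([b[1]-a[1],a[0]-b[0]],float);v/=np.linalg.norm(v)
        s=np.arange(-4,4.1,.25);g=cv2.remap(im.astype(np.float32).sum(-1),*[np.float32((c+k*0)[i]+s*v[i])[None] for i,k in((0,0),(1,0))],cv2.INTER_LINEAR)[0]
        g=np.clip(g-np.median(g)-20,0,None)
        if g.sum()>0: pts.append(c+v*(g*s).sum()/g.sum())
    pts=np.array(pts,np.float32);vx,vy,x,y=cv2.fitLine(pts,cv2.DIST_HUBER,0,.01,.01).ravel()
    print(name,len(pts),np.abs((pts[:,0]-x)*vy-(pts[:,1]-y)*vx).max())
    return (x-20*vx,y-20*vy),(x+20*vx,y+20*vy)
for nm,imm,a,b in(("top",T,(152,185),(136.5,135)),("scene",S,(365.6,154.2),(433,149))):
    A,B=line(nm,imm,a,b);_,d1=ray(nm,A);_,d2=ray(nm,B);n.append(np.cross(d1,d2))
d=np.cross(*n);d/=np.linalg.norm(d);d*=np.sign(d[0]);print("rod dir",d,"yaw",np.degrees(np.arctan2(d[1],d[0])),"elev",np.degrees(np.arcsin(d[2])))
E
```

```text
t: 9.55
tool_pos: [505.4, 5.5, 397.3]
eef_rot: [-0.0, 1.0, -0.001, 0.005]
contact_force: [0.7, 0.1, 0.1]
finger_gap: 8.4
grip_force: 59.3
top 13 4.316436
scene 8 0.31740206
rod dir [0.873 0.183 0.451] yaw 11.819629937269927 elev 26.830009807129017
```

Run:
```python
import cv2,numpy as np
im=np.load("w4.npz")["im"];a=cv2.resize(im,(450,338));b=cv2.resize(cv2.imread("pics/rod.png"),(800,400))[:,:,::-1]
b=cv2.resize(b,(450,225));cv2.imwrite("pics/w4.png",np.vstack([a,b])[:,:,::-1])
```

```text
(no output)
```

View pics/w4.png

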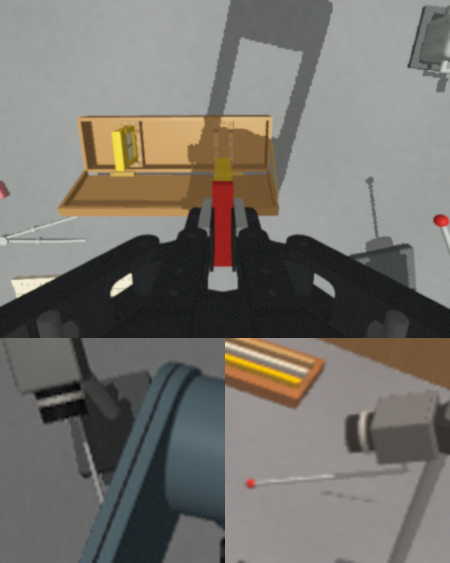

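The cursor is held squarely between the fingers and the plain one stays in its slot. The arm hides the rod in the present top view, so I'll use the first pictures for the rod.

Run:
```python
from h import *
np.set_printoptions(precision=3,suppress=True)
T=cv2.imread("pics/top0.png").astype(np.float32).sum(-1);S=cv2.imread("pics/scene0.png").astype(np.float32).sum(-1)
def fit(name,im,rng,cen,axis):
    P=[]
    for k in rng:
        c=int(round(cen(k)));s=np.arange(c-4,c+5);g=im[k,s] if axis=="r" else im[s,k]
        g=np.clip(g-np.median(g)-15,0,None)
        if g.max()>30: m=(g*s).sum()/g.sum();P.append((m,k) if axis=="r" else (k,m))
    P=np.float32(P);vx,vy,x,y=cv2.fitLine(P,cv2.DIST_HUBER,0,.01,.01).ravel();e=np.abs((P[:,0]-x)*vy-(P[:,1]-y)*vx)
    P=P[e<.8];vx,vy,x,y=cv2.fitLine(P,cv2.DIST_L2,0,.01,.01).ravel();e=np.abs((P[:,0]-x)*vy-(P[:,1]-y)*vx)
    print(name,len(P),e.max(),"ball col/row",x+(185-y)*vx/vy if axis=="r" else y+(365.6-x)*vy/vx)
    _,a=ray(name,(x-20*vx,y-20*vy));_,b=ray(name,(x+20*vx,y+20*vy));return np.cross(a,b)
n1=fit("top",T,range(143,181),lambda r:152-(185-r)*.31,"r")
n2=fit("scene",S,range(371,425),lambda c:154.2-(c-365.6)*.077,"c")
d=np.cross(n1,n2);d/=np.linalg.norm(d)*np.sign(d[0]);yaw=np.degrees(np.arctan2(d[1],d[0]));print(d,yaw,np.degrees(np.arcsin(d[2])))
# plane for top only, assuming elev 25: d.n1=0 -> yaw
from scipy.optimize import brentq
g=lambda y,e:np.dot(n1,[np.cos(e)*np.cos(y),np.cos(e)*np.sin(y),np.sin(e)])
print("yaw if 25deg",np.degrees(brentq(lambda y:g(y,np.radians(25)),-1,1)))
```

```text
top 36 0.65847826 ball col/row 152.36455
scene 26 0.41293263 ball col/row 153.81403
[0.879 0.225 0.421] 14.38588179753078 24.908648809759754
yaw if 25deg 14.36528650215288
```

```bash
python3 -m handwheel '17 29 -4 0 0 0 0;17 29 -4 0 0 0 0;17 29 -4 0 0 0 0;17 29 -4 0 0 0 0;17 29 -4 0 0 0 0;0 0 0 0 0 0 0' | sed -n 2,3p
python3 -m handwheel '0 0 0 0 0 0.147 0;0 0 0 0 0 0.147 0;0 0 0 0 0 0.147 0;0 0 0 0 0 0.147 0;0 0 0 0 0 0.147 0;0 0 0 0 0 0.147 0;0 0 0 0 0 0.147 0;0 0 0 0 0 0.147 0;0 0 0 0 0 0.145 0;0 0 0 0 0 0 0' | sed -n 2,3p
python3 -m handwheel '0 0 0 -0.109 0 0 0;0 0 0 -0.109 0 0 0;0 0 0 -0.109 0 0 0;0 0 0 -0.109 0 0 0;0 0 0 0 0 0 0;0 0 0 0 0 0 0'
cat > tgt.py <<'E'
from h import *
np.set_printoptions(precision=3,suppress=True)
y=np.radians(14.3);e=np.radians(25);u=np.array([np.cos(y),np.sin(y),0]);up=np.array([0,0,1.])
xf=np.cos(e)*u+np.sin(e)*up;zf=-np.sin(e)*u+np.cos(e)*up
ball=np.array([554.6,210.1,138.1]);foc=ball+55*zf
o=r.get_obs();m=R.from_quat(o["eef_rot"]).as_matrix()
M=np.c_[np.cross(xf,-zf),xf,-zf];t=foc+191.3*zf
print("t",o["t"],"pos",o["tool_pos"],"shift",m.T@(t-o["tool_pos"]),"rot",R.from_matrix(m.T@M).as_rotvec(),"q",o["q"],o["finger_gap"])
E
python3 tgt.py
```

```text
tool_pos: [417.2, 153.0, 410.6]
eef_rot: [-0.002, 1.0, 0.001, -0.002]
tool_pos: [419.6, 150.0, 410.3]
eef_rot: [0.614, 0.789, -0.001, -0.001]
t: 11.9
tool_pos: [419.2, 150.2, 411.1]
eef_rot: [0.598, 0.772, 0.169, 0.132]
contact_force: [-0.9, -0.1, -0.1]
finger_gap: 8.2
grip_force: 59.4
t 11.9 pos [419.217 150.24  411.137] shift [24.522 17.229 62.776] rot [-0.004 -0.     0.002] q [ 0.059 -0.071  1.932  0.105  0.858 -0.244] 8.238431936965359
```

```bash
python3 -m handwheel '6 4.3 15.7 0 0 0 0;6 4.3 15.7 0 0 0 0;6.2 4.3 15.7 0 0 0 0;6.2 4.3 15.7 0 0 0 0;0 0 0 -0.004 0 0.002 0;0 0 0 0 0 0 0;0 0 0 0 0 0 0'|sed -n 2,4p
python3 - <<'E'
import tgt
from h import *
S=imaging.snapshot("scene");T=imaging.snapshot("top");W=imaging.snapshot("wrist")
np.savez("w5.npz",S=S,T=T,W=W)
a=cv2.resize(S[90:230,330:470],(400,400),interpolation=cv2.INTER_CUBIC);b=cv2.resize(T[100:240,90:230],(400,400),interpolation=cv2.INTER_CUBIC)
cv2.imwrite("pics/f1.png",np.hstack([a,b])[:,:,::-1])
E
```

```text
tool_pos: [454.5, 184.5, 362.4]
eef_rot: [0.599, 0.77, 0.172, 0.134]
contact_force: [-0.2, 0.6, 0.2]
t 12.6 pos [454.451 184.454 362.443] shift [ 0.114 -1.12   0.711] rot [ 0.003  0.    -0.001] q [ 0.14   0.066  1.926  0.071  0.714 -0.152] 8.676956298160153
```

View pics/f1.png

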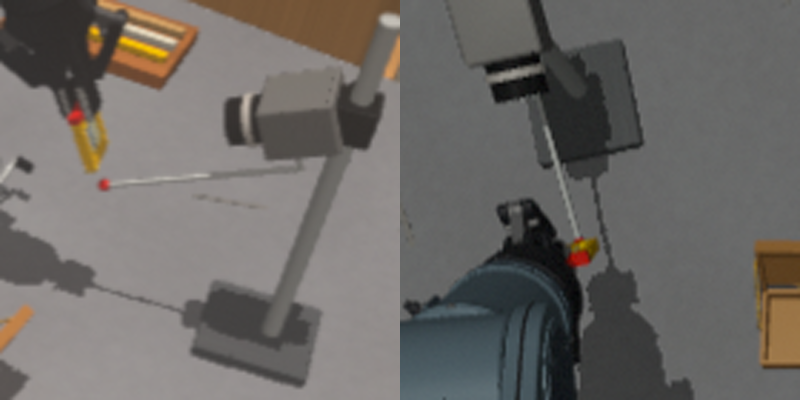

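The left crop shows the cursor held just above the ball, window facing the lens: red edge at (75,117), bottom at (92,170), ball at (104,185). I'll check numerically against the predicted projection.

Run:
```python
from tgt import *
w=np.load("w5.npz")
def proj(n,P):
    p=imaging.camera_params(n);v=(np.linalg.inv(p["extrinsics"])@np.c_[P,np.ones(len(P))].T)[:3].T
    return cv2.projectPoints(v*[1,-1,-1],np.zeros(3),np.zeros(3),p["intrinsics"],p["dist"])[0][:,0]
yf=np.cross(zf,xf)
print("lens",proj("scene",[foc+130*xf]),proj("top",[foc+130*xf]),"ball",proj("scene",[ball]))
cor=np.array([foc+a*xf+b*yf+c*zf for a in(-5,5) for b in(-23,23) for c in(-27,33)])
im=w["S"].astype(int);x,y=345,120;c=crop(im,x,y,30,40)
yl=(c[...,0]>c[...,2]*1.7)&(c[...,0]>110)&~((np.mgrid[:40,:30][0]>31)) 
n,l,s,_=cv2.connectedComponentsWithStats(yl.astype(np.uint8));k=1+s[1:,4].argmax();print("mask bbox",s[k,:4]+[x,y,0,0],s[k,4])
pr=proj("scene",cor);print("pred bbox",pr.min(0),pr.max(0)-pr.min(0))
h=cv2.convexHull(np.float32(pr));mm=cv2.moments(h);print("pred hull c",mm["m10"]/mm["m00"],mm["m01"]/mm["m00"],"mask c",_[k]+[x,y])
rm=red(c);print("red",blobs(rm,(x,y),2),"pred top centre",proj("scene",[foc+30*zf,foc+30*zf+15*yf,foc+30*zf-15*yf, foc-27*zf]))
v=cv2.resize(im[85:185,320:430].astype(np.uint8),None,fx=7,fy=6,interpolation=cv2.INTER_CUBIC)
q=np.int32((pr-[320,85])*[7,6])
for i in range(8):cv2.circle(v,tuple(map(int,q[i])),4,(0,255,255) if i>3 else (255,0,255),-1)
cv2.imwrite("pics/f2.png",v[:,:,::-1])
```

```text
t 12.75 pos [454.295 184.394 362.746] shift [ 0.133 -1.1    1.055] rot [ 0.005  0.    -0.002] q [ 0.14   0.065  1.926  0.071  0.713 -0.152] 8.511244745101402
lens [[409.425 132.237]] [[131.72  133.484]] ball [[365.383 154.247]]
mask bbox [353 128  15  22] 157
pred bbox [352.049 121.858] [14.567 29.372]
pred hull c 359.41320790638645 136.53723740458327 mask c [360.261 138.191]
red [(np.int32(21), array([356.1 , 130.52])), (np.int32(5), array([365.6, 154.2]))] pred top centre [[356.667 128.05 ]
 [358.239 124.775]
 [355.068 131.381]
 [362.594 145.859]]
```

View pics/f2.png

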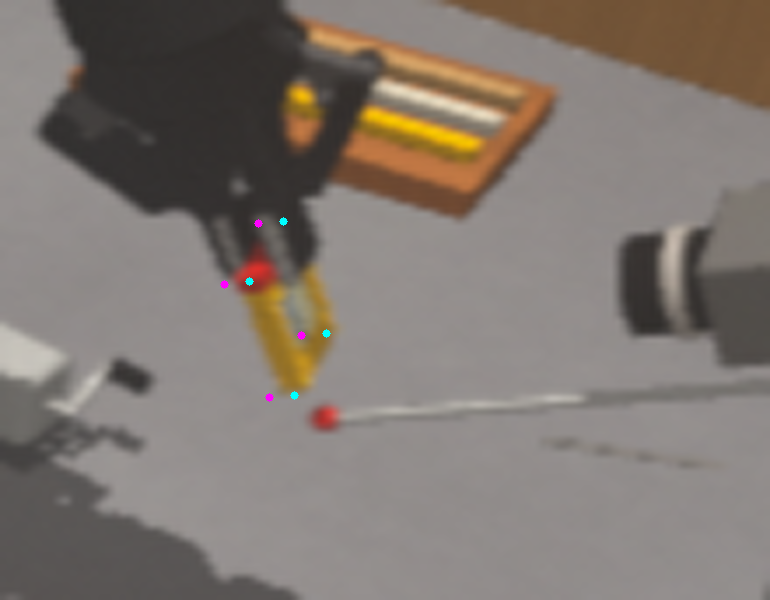

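Run:
```python
from tgt import *
W=np.load("w5.npz")["W"];p=imaging.camera_params("wrist")
rb=blobs(red(W.astype(int)),amin=8);print(rb)
E=p["extrinsics"];tp=o["tool_pos"]
for _,uv in rb:
    oo,d=ray("wrist",uv,p);a=m.T@(oo-tp);b=m.T@d
    for z in(191.3-38,246.3): print(uv,z,a+b*(z-a[2])/b[2])
v=(np.linalg.inv(E)@np.array([*ball,1]))[:3];print("ball pred",cv2.projectPoints(np.array([v*[1,-1,-1]]),np.zeros(3),np.zeros(3),p["intrinsics"],p["dist"])[0].ravel())
cv2.imwrite("pics/f3.png",W[:,:,::-1])
```

```text
t 12.75 pos [454.295 184.394 362.746] shift [ 0.133 -1.1    1.055] rot [ 0.005  0.    -0.002] q [ 0.14   0.065  1.926  0.071  0.713 -0.152] 8.511244745101402
[(np.int32(2148), array([276.9 , 277.77]))]
[276.9  277.77] 153.3 [  4.282  -2.013 153.3  ]
[276.9  277.77] 246.3 [-43.383  -2.061 246.3  ]
ball pred [276.663 218.035]
```

View pics/f3.png

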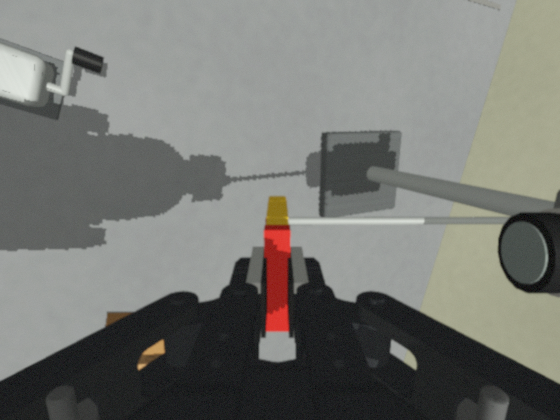

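Run:
```python
from tgt import *
W=np.load("w5.npz")["W"];p=imaging.camera_params("wrist");g=W.astype(float).sum(-1);P=[]
for c in range(296,420,4):
    s=np.arange(212,229);v=np.clip(g[s,c]-np.median(g[s,c])-40,0,None)
    if v.sum()>0:P.append((c,(v*s).sum()/v.sum()))
P=np.float32(P);k=np.polyfit(P[:,0],P[:,1],1);print("rod",len(P),k,np.polyval(k,276.7),np.abs(P[:,1]-np.polyval(k,P[:,0])).max())
tp=o["tool_pos"]
def at(uv,z):
    oo,d=ray("wrist",uv,p);a=m.T@(oo-tp);b=m.T@d;return a+b*(z-a[2])/b[2]
A,B=at((276.7,np.polyval(k,276.7)),246.3),at((400,np.polyval(k,400)),246.3);print(A,B,"yaw err",np.degrees(np.arctan2((B-A)[0],(B-A)[1])))
# cursor top edges: red columns / rows
rm=red(W.astype(int));ys,xs=np.nonzero(rm);print(ys.min(),ys.max(),at((276.9,ys.max()+1),153.3),at((276.9,ys.min()+3),153.3))
for row in(235,260,320):
    j=np.flatnonzero(rm[row]);print(row,j.min(),j.max())
```

```text
t 12.75 pos [454.295 184.394 362.746] shift [ 0.133 -1.1    1.055] rot [ 0.005  0.    -0.002] q [ 0.14   0.065  1.926  0.071  0.713 -0.152] 8.511244745101402
rod 31 [ -0.001 221.539] 221.13979948874442 0.07216835021972656
[ -1.683  -2.19  246.3  ] [ -1.561  80.362 246.3  ] yaw err 0.08412010393577278
229 330 [-20.231  -2.016 153.3  ] [ 23.617  -2.011 153.3  ]
235 265 288
260 268 286
320 266 288
```

```bash
python3 -m handwheel '-1.4 -0.5 0.4 0 0 0 0;-1.3 -0.5 0.4 0 0 0 0;0 0 0 0 0 0 0;0 0 0 0 0 0 0;0 0 0 0 0 0 0'|sed -n 1,3p
python3 - <<'E'
from tgt import *
S=imaging.snapshot("scene")
def proj(n,P):
    p=imaging.camera_params(n);v=(np.linalg.inv(p["extrinsics"])@np.c_[P,np.ones(len(P))].T)[:3].T
    return cv2.projectPoints(v*[1,-1,-1],np.zeros(3),np.zeros(3),p["intrinsics"],p["dist"])[0][:,0]
yf=np.cross(zf,xf)
cor=np.array([foc+a*xf+b*yf+c*zf for a in(-5,5) for b in(-23,23) for c in(-27,33)])
pr=proj("scene",cor);v=cv2.resize(S[115:160,340:400],None,fx=12,fy=12,interpolation=cv2.INTER_CUBIC)
q=np.int32((pr-[340,115]+.5)*12)
for i,j in((0,1),(2,3),(0,2),(1,3),(4,5),(6,7),(4,6),(5,7)):cv2.line(v,tuple(map(int,q[i])),tuple(map(int,q[j])),(0,255,255) if i>3 else (255,0,255),1)
cv2.imwrite("pics/f4.png",v[:,:,::-1])
print("1mm x,y,z px",[proj("scene",[foc+k])[0]-proj("scene",[foc])[0] for k in(10*xf,10*yf,10*zf)])
E
```

```text
t: 13.25
tool_pos: [454.5, 181.8, 360.9]
eef_rot: [0.599, 0.77, 0.172, 0.134]
t 13.25 pos [454.463 181.831 360.946] shift [ 2.659  0.09  -0.373] rot [ 0.004 -0.    -0.002] q [ 0.133  0.065  1.93   0.076  0.71  -0.161] 8.375306993754117
1mm x,y,z px [array([ 3.599, -0.387]), array([ 1.018, -2.209]), array([-1.043, -3.135])]
```

View pics/f4.png

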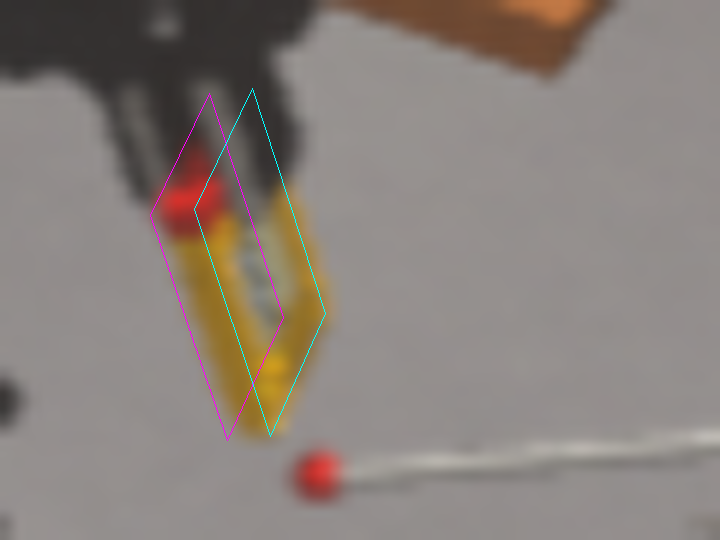

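The overlay of the predicted outline agrees within about 1.5 mm along the lens axis. I'll take that off, let it settle, and hand in.

```bash
python3 -m handwheel '0 -1.2 0 0.004 0 -0.002 0;0 0 0 0 0 0 0;0 0 0 0 0 0 0;0 0 0 0 0 0 0;0 0 0 0 0 0 0;0 0 0 0 0 0 0;0 0 0 0 0 0 0;0 0 0 0 0 0 0'
python3 - <<'E'
from tgt import *
print(np.abs(o["dq"]).max(),o["grip_force"])
from plant import workorder
print(workorder.hand_in())
E
```

```text
t: 14.1
tool_pos: [453.4, 181.6, 360.4]
eef_rot: [0.599, 0.771, 0.171, 0.133]
contact_force: [-0.2, 0.3, 0.5]
finger_gap: 8.4
grip_force: 59.4
t 14.1 pos [453.408 181.607 360.384] shift [ 2.616  1.307 -0.427] rot [-0. -0.  0.] q [ 0.133  0.065  1.932  0.075  0.713 -0.163] 8.413196427011906
0.002272741295740054 59.36570763587952
the job is handed in; nothing more can be done
None
```

I turned the iris to the white dot (about 0.2° off by the wrist camera) and let go, then handed in at 14.1 s with the red-edged cursor held still at the focus point, an estimated 2 mm or so off.

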